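# Seat a vial cap in the guarded bench press

## Robot

A 6-joint arm with a two-finger parallel gripper is mounted at the origin on a cart in front of the work surface, level with it; the furniture and walls round the work are solid. World frame = base frame: x ahead of the robot, y to its left, z up, the work surface at z = 0. Lengths are in mm, angles in rad, forces in N, time in s.
With the tool pointing down it reaches from about 275 to 825 mm from the base axis. Payload 5.2 kg.
Tool frame: the origin (TCP) lies on the centre line of the jaws, within the pads' length; the fingertips stand 8 mm ahead of it and the grasp point (between the pads) lies 11 mm behind it; z points along the fingers, y is the line along which they close (so a half turn about z gives the same grasp; the last joint's range is limited). The gripper opens to 93 mm and grips with 3 to 60 N. Pads are 15 mm wide; open, the fingers measure 128 mm over their backs; the gripper's body (75 mm by 188 mm) begins 65 mm behind the grasp point.
Start: joints at [-1.431, 0.259, 1.535, -0, 1.348, -0.203], TCP at [184.89, -517.997, 226.653] pointing down, gripper open.
Joint ranges: [-3.14, 3.14], [-0.91, 2.08], [0.19, 2.58], [-1.22, 4.36], [0.22, 2.71], [-3.12, 3.12]. Speed limits (rad/s): [2.57, 2.57, 3.14, 3.14, 3.14, 3.14].

## Interface

Orientations are given as a rotation vector (axis times angle).
In Python, from plant import monitor, eyes, workorder gives the robot as it stands. The module is installed in compiled form; this text tells all that it offers.
- The arm moves only by the tool servo_tool, never from a script. Its arguments are lists of equal length, an entry for each row: "delta_pos": the shift along the tool's x, y, z in units of 400 mm (1.0 is 400 mm), a list of three; "angular": the turn, a rotation vector about the tool's x, y, z in units of pi rad (1.0 is pi rad), a list of three; "gripper": the opening, from -1 (shut) to 1 (fully open). A call has 1 to 20 rows; each row is the pose to reach, as a shift and turn from the pose commanded when the call began, along the tool's axes at that moment, turning the shorter way round; what a row does not reach only later rows make up. A row lasts 1/10 s, in which the tool goes at most 50 mm and 8.59 degrees, less where a joint would pass 70% of its speed; a pose out of reach is approached as far as the arm can. A call with a number of a shift or a turn outside -1 to 1 is refused whole. A call with a gripper value outside its range is refused whole. The fingers move at their own pace and stop on an object; "grip_force" is the grip in N (left out, the last holds). Time passes only in rows, so rows that repeat a pose let the fingers close. It gives the time, the measured TCP pose, the force, the opening and the grip force at its end, in the units of the state.
- monitor.get_state(): the state, without advancing time (a new reading comes with each control period).
- eyes.camera(name): name is "scene" or "top" or "wrist"; returns the picture (400x640x3 uint8, red, green, blue); there is no depth.
- eyes.camera_params(name): a dict with "camera_matrix" (3x3 intrinsics, pixels), "k1" (the pictures are not rectified: a ray, as slopes to the right and down, at radius r is drawn at 1 + k1 r^2 times it, then the intrinsics apply), "rvec" (rotation vector, rad) and "tvec" (3), from world to camera coordinates, as OpenCV has them. Camera axes: x right, y down, z forward; pixel columns grow to the right and rows downward; lengths in mm; the calibration is good to about 2 mm. A picture is of the moment at which its call begins: read the wrist's pose just before it. camera_params takes no time and is no camera call; for the wrist camera it gives the pose at the moment of the call.
- workorder.close_job(): hands the job in; it is judged then, once.
The state is a dict: "time": time; "joint_pos": joint angles; "dq": joint speeds; "joint_torque": joint torques, N m; "tool_pos": TCP position; "ee_rot": TCP orientation; "ft_force": force on the tool from outside, world axes, zero at the start; "torque": the same for the moment, N m; "opening": opening from 0.0 (shut) to 1.0 (fully open); "grasp_force": force on a finger pad.
Only numpy, scipy, OpenCV 4.12 (cv2) and the standard library are available. Lean on these libraries where they do the work, as an engineer would, in place of code of your own. Each camera call takes 0.05 s, during which the arm holds its last target. There are 200 camera calls.

## Task

Push the press's carriage fully home so that the vial stands under the plunger; then reach down through the window in the top of the guard and press the lever all the way down, so that the cap is fully seated on the vial, and let the lever come back up. Do not touch the guard or the vial, leave the lever alone until the carriage is home, grasp and lift nothing, and leave the cups and the decapper standing where they are.

Things in the scene. Friction and masses are not known exactly. Their poses are not given: they have to be found in the camera images.
- press: small bench press, fixed to the worktop at a place and yaw that change between runs. Origin on the worktop, right under the plunger. Own axes: z up; -x is its front (four thin horizontal bars), +x its back (solid panel, lever hinge); the carriage sticks out on its +y side and is pushed toward -y. Base plate 140 x 130 mm (x -80 to +60, y -65 to +65), with a track 60 mm wide out to y = +145 mm
- guard: the press's guard of bare aluminium and grey panels, fixed to the press, same origin and axes as press: a box 140 mm in x (-80 to +60) and 130 mm in y (-65 to +65), its top 130 mm above the worktop. The top is a 5 mm thick frame with a square window. Must not be touched
- window (a point): centre of the guard's window, at the level of the guard's top face (z 130 mm). The window is 90 x 90 mm, sides along the press's axes; its centre lies at x -15, y 0 mm in the press's frame. Axes as press
- push_face (a point): middle of the outer (+y) face of the carriage's upright push plate, 30 mm above the worktop; moves with the carriage. The plate is bare aluminium, 46 mm wide (along the press's x), 8 mm thick, its top 46 mm above the worktop; with the carriage home this face lies 140 mm from the press's origin along +y, 75 mm outside the guard. Axes as press
- nest (a point): centre of the floor of the carriage's round nest (black ring, 39 mm outside, 32 mm inside, 8 mm high), 10 mm above the worktop; moves with the carriage
- carriage (a joint): travel of the carriage in m: 0 = out (start), 0.060 = home against its stop. Pushing the push plate along the press's -y raises it. It slides with about 2 N of friction and stays where it is left
- paddle (a point): centre of the top face of the lever's ribbed black paddle, 36 mm (x) by 34 mm (y), 10 mm thick, seen in the middle of the window; at rest about 104 mm above the worktop, i.e. 26 mm below the guard's top. The lever points from its hinge at the back toward the press's front; the paddle goes straight down about 16 mm when the lever is pressed fully
- lever (a joint): angle of the lever in rad: 0 = up (rest), grows as it is pressed down. Hinge 60 mm behind the paddle, 86 mm above the worktop. A spring lifts it again (2.5 to 5 N at the paddle); its plunger meets the cap at about 0.155, adding about 4 N, and the cap is seated at about 0.267, where the lever stops hard (0.30 with no vial underneath)
- vial: loose white vial, 28 mm in diameter, standing in the carriage's nest; origin at the centre of its foot, z up. 45 mm high with its raised grey cap (29 mm wide), 40 mm when seated. Must not be touched or lifted by the robot
- cap (a joint): how far the cap is pressed down on the vial, in m: 0 = standing proud (start), 0.005 = seated. It stays where it is pressed to
- specimen_cup: loose screw-cap specimen cup, white with an orange lid, 44 mm wide, 53 mm high, origin under its centre; a bystander between the robot and the keyboard
- cap_tool: loose hand decapper, waisted orange handle 35 mm wide, 70 mm high, origin under its centre; a bystander between the robot and the keyboard
- specimen_cup_b: loose screw-cap specimen cup, white with a blue lid, 44 mm wide, 53 mm high, origin under its centre; a bystander behind the press, on the left
There are look-alikes about, which are no part of the job. Leave any pink, turquoise or yellow look-alike of the vial alone.

How it is judged (in metres and radians):
On the way, in this order (a step that is already met when the one before it is completed fails the run):
1. the carriage is home, the cap still proud (value of joint carriage above 0.057 m and value of joint cap below 0.001 m), for 0.2 s.
2. the lever is pressed fully down and the cap is seated (value of joint lever above 0.24 rad and value of joint cap above 0.004 m and value of joint carriage above 0.057 m), for 0.1 s.
At the end, for the whole second after the job is handed in: the carriage is home (within 3 mm of its stop), the cap is pressed at least 4 of its 5 mm down, the lever is back up (below 0.05 rad), and the vial stands at rest, upright in its nest (value of joint carriage above 0.057 m and value of joint cap above 0.004 m and value of joint lever below 0.05 rad and horizontal distance between vial and nest below 0.006 m and z of vial in the frame of nest below 0.004 m and angle between vial's own z axis and vertical below 0.12 rad and linear speed of vial below 0.02 m/s); the robot touches nothing.
It fails at once if the guard is touched (contact force between any of the fingers, the arm and guard above 0.5 N).
It fails at once if the robot touches the vial or its cap (contact force between any of the fingers, the arm and vial above 0.3 N).
It fails at once if the vial is lifted out of its nest or tipped (z of vial in the frame of nest above 0.006 m or angle between vial's own z axis and vertical above 0.3 rad).
It fails at once if the lever is worked before the carriage is home (value of joint lever above 0.08 rad and value of joint carriage below 0.055 m).
It fails at once if a cup or the decapper is moved, lifted or tipped (distance of any of specimen_cup, cap_tool, specimen_cup_b from where it was at the start of the episode above 0.015 m or angle between any of specimen_cup, cap_tool, specimen_cup_b's own z axis and vertical above 0.3 rad).
It also fails if it takes over 51 s, if anything falls off the work surface, if the arm or the gripper's body presses on something with over 40 N, if the wrist force passes 120 N, or if a joint passes its speed limit or range.

## Working session

There is one attempt and no reset: what is moved stays moved. The work goes in short steps, Python scripts to look and compute and a tool call to move; the robot and the scene stay as the last step left them, time stands still between calls to the robot, and variables do not carry over. Pictures are saved under pics/ and viewed, at most 10 in all, crops included, and the job is handed in when it is done.

Besides the shell and the picture viewer there is one more tool, called after ">>>" by a JSON object that holds its "api" and its "payload", one argument or row to a line. servo_tool: Moves the arm, as the interface text tells. Shifts and turns lie within -1 to 1; 1 stands for 400 mm of shift or pi rad of turn. Its arguments: {"type":"object","properties":{"delta_pos":{"type":"array","items":{"type":"array","items":{"type":"number","minimum":-1,"maximum":1}}},"angular":{"type":"array","items":{"type":"array","items":{"type":"number","minimum":-1,"maximum":1}}},"gripper":{"type":"array","items":{"type":"number"}},"grip_force":{"type":"number"}},"required":["delta_pos","angular","gripper"]}

```bash
mkdir -p pics; python3 - <<'E'
from plant import monitor, eyes
import cv2
s=monitor.get_state();print(s)
for n in("scene","top"):
    p=eyes.camera_params(n);print(n,p)
    cv2.imwrite(f"pics/{n}0.png",cv2.cvtColor(eyes.camera(n),cv2.COLOR_RGB2BGR))
E
```

```text
{'time': 0.0, 'joint_pos': array([-1.43076620e+00,  2.59308735e-01,  1.53604240e+00,  1.14187331e-05,
        1.34798239e+00, -2.02840624e-01]), 'dq': array([-0.00101797,  0.00143834, -0.00039325,  0.00083722, -0.00037241,
       -0.0013961 ]), 'joint_torque': array([ 6.92599933e-04, -4.37299240e+01, -2.84003073e+01,  7.21650571e-02,
        4.11335542e-02, -1.45780041e-04]), 'tool_pos': array([ 184.83818388, -517.47099415,  225.85245229]), 'ee_rot': array([-3.09382629e+00, -5.35645142e-01, -1.03288907e-04]), 'ft_force': array([-0.28450755,  1.18783287, -0.10737336]), 'torque': array([-0.01927648,  0.03590961,  0.03131985]), 'grasp_force': 0.0, 'opening': 0.9990089492301804}
scene {'camera_matrix': array([[493.32243601,   0.        , 330.87987779],
       [  0.        , 493.32243601, 198.55946261],
       [  0.        ,   0.        ,   1.        ]]), 'k1': -0.0936910673882584, 'rvec': array([ 0.93493831, -2.56751724,  0.96905461]), 'tvec': array([531.20028337, 214.93311992, 924.66567662])}
top {'camera_matrix': array([[417.50226369,   0.        , 320.04350298],
       [  0.        , 417.50226369, 194.54764665],
       [  0.        ,   0.        ,   1.        ]]), 'k1': -0.07324570246004607, 'rvec': array([ 2.1782149 , -2.19053786,  0.09218246]), 'tvec': array([202.02995749, 526.97163196, 908.56817743])}
```

View pics/top0.png

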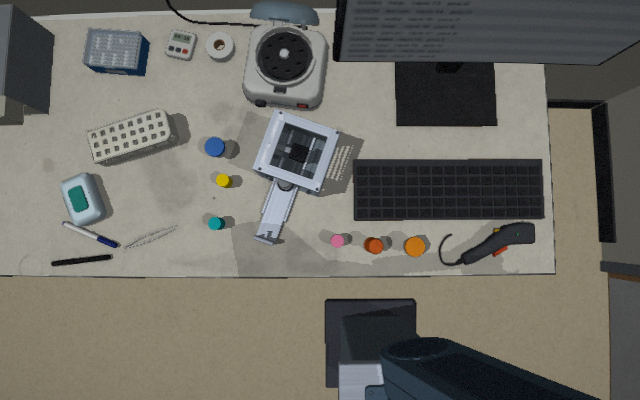

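View pics/scene0.png

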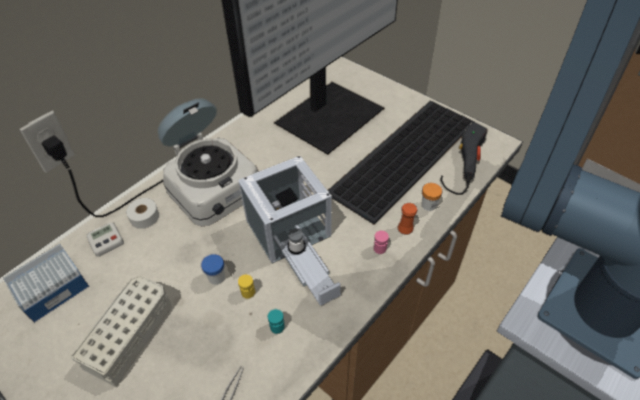

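The top view shows the press guard at about (297,150), with its carriage and push plate toward the robot at (268,238). The yellow (223,180), turquoise (216,223) and pink (337,240) vials stand outside the press, so they are the look-alikes. The white vial with the grey cap, at (285,184) in the carriage nest, fits the description. I'll confirm it in an enlarged crop.

```bash
python3 - <<'E'
import cv2
a=cv2.imread("pics/top0.png")[100:250,240:360]
cv2.imwrite("pics/c1.png",cv2.resize(a,None,fx=4,fy=4,interpolation=cv2.INTER_CUBIC))
E
```

```text
(no output)
```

View pics/c1.png

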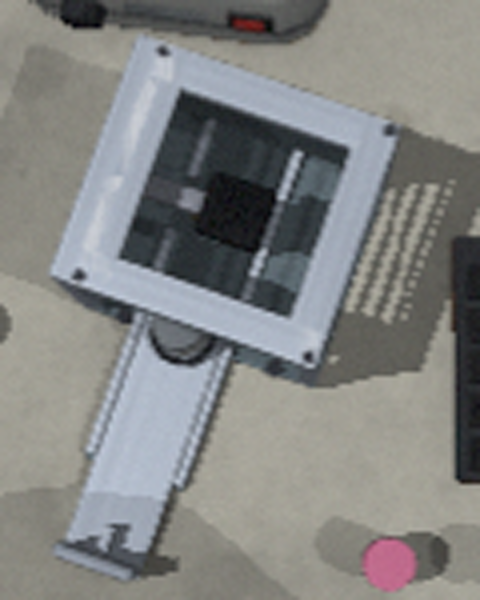

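The crop confirms it. The grey-capped white vial sits in the nest at crop (182,335). The guard corners are at crop (140,37), (397,128), (318,369) and (52,273), the paddle at (237,211) and the push plate at about (95,563). I'll fit the press pose.

```bash
cat > h.py <<'E'
import numpy as np,cv2
from scipy.optimize import least_squares
from scipy.spatial.transform import Rotation as R
def proj(p,P):
    c=np.atleast_2d(P)@cv2.Rodrigues(p["rvec"])[0].T+p["tvec"]
    s=c[:,:2]/c[:,2:]; s=s*(1+p["k1"]*(s**2).sum(1,keepdims=True))
    K=p["camera_matrix"]; return s*[K[0,0],K[1,1]]+K[:2,2]
def unproj(p,uv,z):
    return least_squares(lambda q:(proj(p,[q[0],q[1],z])-uv)[0],[450,0]).x
def W(q,P):
    P=np.atleast_2d(P).astype(float);c,s=np.cos(q[2]),np.sin(q[2])
    return np.c_[q[0]+c*P[:,0]-s*P[:,1],q[1]+s*P[:,0]+c*P[:,1],P[:,2]]
E
python3 - <<'E'
from h import *
from plant import eyes,monitor
p=eyes.camera_params("top")
uv=np.array([[140,37],[397,128],[318,369],[52,273],[180,91],[351,148],[293,316],[119,261]])/4+[240,100]
P=[[60,-65,130],[-80,-65,130],[-80,65,130],[60,65,130],[30,-45,130],[-60,-45,130],[-60,45,130],[30,45,130]]
f=least_squares(lambda q:(proj(p,W(q,P))-uv).ravel(),[450,0,1.57]);q=f.x
print(q,f.fun.round(1).reshape(-1,2).tolist())
for n,P,u in [("plate",[[0,200,46]],(95,562)),("paddle",[[-15,0,104]],(237,211))]:
    u=np.array(u)/4+[240,100];print(n,W(q,P),unproj(p,u,P[0][2]))
for n,uv,z in [("or",(415,246),53),("tool",(374,245),70),("blue",(214,147),53),("yel",(223,180),45),("turq",(216,223),45),("pink",(337,240),45)]: print(n,unproj(p,uv,z))
# scene check
ps=eyes.camera_params("scene");print(proj(ps,W(q,[[60,-65,130],[-80,-65,130],[-80,65,130],[60,65,130],[0,200,46]])))
print(monitor.get_state()["tool_pos"],R.from_rotvec(monitor.get_state()["ee_rot"]).as_matrix())
E
```

```text
[611.26515439 255.04124406   1.2314533 ] [[-0.6, -0.8], [1.4, -1.0], [-0.2, 0.3], [-0.8, 1.1], [0.2, -0.2], [0.2, 0.1], [-0.3, 0.7], [0.2, -0.4]]
plate [[422.67044364 321.61477542  46.        ]] [427.78816926 320.62751298]
paddle [[606.27213953 240.89664075 104.        ]] [607.26834552 241.4972329 ]
or [414.08924344  -3.08903408]
tool [417.76878771  87.1799281 ]
blue [630.43542379 429.15923792]
yel [559.04275803 410.20248432]
turq [465.71170035 424.32942697]
pink [427.99426143 163.35490747]
[[237.25202788 179.15328091]
 [299.49970218 154.24488923]
 [331.39441197 194.47583443]
 [265.50096491 223.46464302]
 [331.25309527 288.2602647 ]]
[ 184.81390039 -517.51844077  225.9282704 ] [[ 9.41804944e-01  3.36159770e-01 -2.36917858e-04]
 [ 3.36159710e-01 -9.41803654e-01  1.58960414e-03]
 [ 3.11230859e-04 -1.57673928e-03 -9.99998709e-01]]
```

>>> {"api": "servo_tool", "payload": {
  "delta_pos": [
    [0.6,-0.9,0],
    [0.6,-0.9,0],
    [0.6,-0.9,0],
    [0.6,-0.9,0],
    [0.6,-0.9,0],
    [0.6,-0.9,0],
    [0.6,-0.9,0],
    [0.6,-0.9,0],
    [0.6,-0.9,0],
    [0.6,-0.9,0],
    [0.6,-0.9,0],
    [0.6,-0.9,0],
    [0.6,-0.9,0],
    [0.6,-0.9,0]
  ],
  "angular": [
    [0,0,-0.39],
    [0,0,-0.39],
    [0,0,-0.39],
    [0,0,-0.39],
    [0,0,-0.39],
    [0,0,-0.39],
    [0,0,-0.39],
    [0,0,-0.39],
    [0,0,-0.39],
    [0,0,-0.39],
    [0,0,-0.39],
    [0,0,-0.39],
    [0,0,-0.39],
    [0,0,-0.39]
  ],
  "gripper": [-1,-1,-1,-1,-1,-1,-1,-1,-1,-1,-1,-1,-1,-1]
}}

```text
time: 1.5
tool_pos: [289.8, -99.3, 226.5]
ee_rot: [-2.227, -2.215, 0.0]
ft_force: [-0.2, 0.2, 0.2]
opening: 0.004
grasp_force: 0.0
```

```bash
cat >> h.py <<'E'
Q=[611.27,255.04,1.2315]
def plan(P,q=Q):
    "units from current pose to press-frame point P, tool x along press +y"
    from plant import monitor
    s=monitor.get_state();M=R.from_rotvec(s["ee_rot"])
    w=W(q,[P])[0];c,n=np.cos(q[2]),np.sin(q[2])
    T=R.from_matrix(np.c_[[-n,c,0],[c,n,0],[0,0,-1]])
    i=W([0,0,-q[2]],[s["tool_pos"]-[q[0],q[1],0]])[0]
    print("t",s["time"],"pos",s["tool_pos"].round(1),"press",i.round(1),"j",s["joint_pos"].round(2),"F",s["ft_force"].round(1),"open",s["opening"])
    print("delta",(M.inv().apply(w-s["tool_pos"])/400).round(4),"ang",((M.inv()*T).as_rotvec()/np.pi).round(4))
E
python3 -c "
from h import *
plan([0,230,226.6])"
```

```text
t 1.5 pos [289.8 -99.3 226.5] press [-441.1  185.2  226.5] j [-0.7  -0.22  2.02 -0.    1.33 -0.69] F [-0.2  0.2  0.2] open 0.00420870806485858
delta [1.0786 0.2556 0.    ] ang [-1.000e-04 -2.000e-04 -3.937e-01]
```

>>> {"api": "servo_tool", "payload": {
  "delta_pos": [
    [1,0.24,0],
    [1,0.24,0],
    [1,0.24,0],
    [1,0.24,0],
    [1,0.24,0],
    [1,0.24,0],
    [1,0.24,0],
    [1,0.24,0],
    [1,0.24,0],
    [1,0.24,0],
    [1,0.24,0],
    [1,0.24,0],
    [1,0.24,0]
  ],
  "angular": [
    [0,0,-0.394],
    [0,0,-0.394],
    [0,0,-0.394],
    [0,0,-0.394],
    [0,0,-0.394],
    [0,0,-0.394],
    [0,0,-0.394],
    [0,0,-0.394],
    [0,0,-0.394],
    [0,0,-0.394],
    [0,0,-0.394],
    [0,0,-0.394],
    [0,0,-0.394]
  ],
  "gripper": [-1,-1,-1,-1,-1,-1,-1,-1,-1,-1,-1,-1,-1]
}}

```text
time: 2.8
tool_pos: [387.2, 300.0, 226.9]
ee_rot: [0.53, 3.096, -0.0]
ft_force: [0.2, -1.6, 0.3]
opening: 0.002
grasp_force: 0.0
```

```bash
python3 -c "
from h import *
from plant import eyes
plan([0,230,100])
p=eyes.camera_params('wrist')
cv2.imwrite('pics/w1.png',cv2.cvtColor(eyes.camera('wrist'),cv2.COLOR_RGB2BGR))
print(proj(p,W(Q,[[-23,200,46],[23,200,46],[60,65,130],[-80,65,130]])).round(1).tolist())
"
```

```text
t 2.8 pos [387.2 300.  226.9] press [-32.2 226.3 226.9] j [ 0.43  0.15  1.67 -0.    1.32 -0.8 ] F [ 0.2 -1.6  0.3] open 0.0017396142172636535
delta [0.0093 0.0806 0.3173] ang [0.     0.0001 0.0002]
[[323.8, 201.0], [367.2, 201.0], [411.9, 363.2], [264.7, 363.4]]
```

View pics/w1.png

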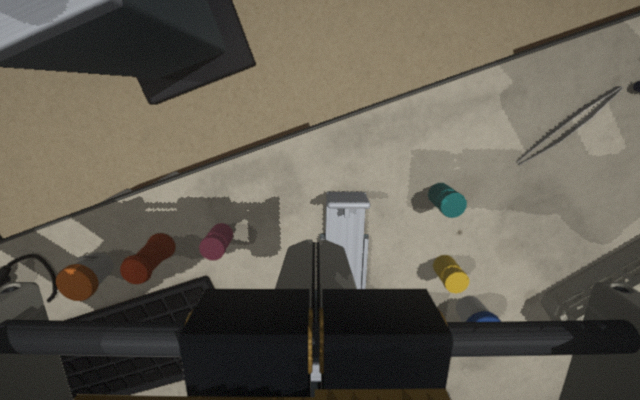

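The wrist view shows the push plate's outer edge at about (328–369, 195), within a few pixels of the prediction. I'll go down outside it.

>>> {"api": "servo_tool", "payload": {
  "delta_pos": [
    [0.03,0.083,0],
    [0.03,0.083,0.12],
    [0.03,0.083,0.24],
    [0.03,0.083,0.33],
    [0.03,0.083,0.42],
    [0.03,0.083,0.46],
    [0.03,0.083,0.487],
    [0.03,0.083,0.487],
    [0.03,0.083,0.487]
  ],
  "angular": [
    [0,0,0],
    [0,0,0],
    [0,0,0],
    [0,0,0],
    [0,0,0],
    [0,0,0],
    [0,0,0],
    [0,0,0],
    [0,0,0]
  ],
  "gripper": [-1,-1,-1,-1,-1,-1,-1,-1,-1]
}}

```text
time: 3.75
tool_pos: [387.4, 336.8, 32.7]
ee_rot: [0.526, 3.096, 0.001]
ft_force: [0.7, 0.2, -0.0]
opening: 0.005
grasp_force: 0.0
```

```bash
python3 -c "
from h import *
plan([0,150,32])
"
```

```text
t 3.75 pos [387.4 336.8  32.7] press [  2.6 238.3  32.7] j [ 0.5   0.41  1.86 -0.    0.87 -0.74] F [ 0.7  0.2 -0. ] open 0.004558268016186843
delta [-0.2208 -0.0072  0.0021] ang [0.0003 0.0003 0.0009]
```

>>> {"api": "servo_tool", "payload": {
  "delta_pos": [
    [-0.0125,-0.006,0],
    [-0.025,-0.006,0],
    [-0.0375,-0.006,0],
    [-0.05,-0.006,0],
    [-0.0625,-0.006,0],
    [-0.075,-0.006,0],
    [-0.0875,-0.006,0],
    [-0.1,-0.006,0],
    [-0.1125,-0.006,0],
    [-0.125,-0.006,0],
    [-0.1375,-0.006,0],
    [-0.15,-0.006,0],
    [-0.1625,-0.006,0],
    [-0.175,-0.006,0],
    [-0.1875,-0.006,0],
    [-0.2,-0.006,0]
  ],
  "angular": [
    [0,0,0],
    [0,0,0],
    [0,0,0],
    [0,0,0],
    [0,0,0],
    [0,0,0],
    [0,0,0],
    [0,0,0],
    [0,0,0],
    [0,0,0],
    [0,0,0],
    [0,0,0],
    [0,0,0],
    [0,0,0],
    [0,0,0],
    [0,0,0]
  ],
  "gripper": [-1,-1,-1,-1,-1,-1,-1,-1,-1,-1,-1,-1,-1,-1,-1,-1]
}}

```text
time: 5.35
tool_pos: [461.6, 307.8, 31.7]
ee_rot: [-0.525, -3.097, 0.001]
ft_force: [-2.6, -1.6, -0.5]
opening: 0.006
grasp_force: 1.1
```

```bash
python3 -c "
from h import *
plan([0,150,32])
"
```

```text
t 5.35 pos [461.6 307.8  31.7] press [-1.000e-01  1.587e+02  3.170e+01] j [ 0.39  0.47  1.75 -0.    0.92 -0.85] F [-2.6 -1.6 -0.5] open 0.0058190674079251605
delta [-0.0218  0.0001 -0.0007] ang [-0.0001 -0.0001  0.0011]
```

Now pushing the carriage (about 2–3 N). I'll go on in small steps until the stop shows in the force.

>>> {"api": "servo_tool", "payload": {
  "delta_pos": [
    [-0.006,0,0],
    [-0.012,0,0],
    [-0.018,0,0],
    [-0.022,0,0]
  ],
  "angular": [
    [0,0,0],
    [0,0,0],
    [0,0,0],
    [0,0,0]
  ],
  "gripper": [-1,-1,-1,-1]
}}

```text
time: 5.75
tool_pos: [469.7, 305.1, 31.7]
ee_rot: [-0.525, -3.097, 0.0]
ft_force: [-2.9, -0.7, -0.9]
opening: 0.007
grasp_force: 1.0
```

>>> {"api": "servo_tool", "payload": {
  "delta_pos": [
    [-0.004,0,0],
    [-0.008,0,0]
  ],
  "angular": [
    [0,0,0],
    [0,0,0]
  ],
  "gripper": [-1,-1]
}}

```text
time: 5.95
tool_pos: [471.2, 304.6, 31.7]
ee_rot: [-0.525, -3.094, -0.0]
ft_force: [-10.0, 3.6, 5.1]
opening: 0.003
grasp_force: 5.2
```

>>> {"api": "servo_tool", "payload": {
  "delta_pos": [
    [-0.003,0,0],
    [-0.003,0,0],
    [-0.003,0,0]
  ],
  "angular": [
    [0,0,0],
    [0,0,0],
    [0,0,0]
  ],
  "gripper": [-1,-1,-1]
}}

```text
time: 6.25
tool_pos: [471.2, 304.6, 31.7]
ee_rot: [-0.525, -3.093, 0.0]
ft_force: [-9.3, 1.9, 4.5]
opening: 0.006
grasp_force: 5.0
```

```bash
python3 -c "
from h import *
plan([0,175,32])
"
```

```text
t 6.25 pos [471.2 304.6  31.7] press [1.000e-01 1.486e+02 3.170e+01] j [ 0.37  0.48  1.74  0.    0.93 -0.86] F [-9.3  1.9  4.5] open 0.006147069401846324
delta [ 0.066  -0.     -0.0004] ang [-0.0003 -0.0014  0.001 ]
```

>>> {"api": "servo_tool", "payload": {
  "delta_pos": [
    [0.05,0,0],
    [0.1,0,0],
    [0.15,0,0],
    [0.15,0,-0.1],
    [0.15,0,-0.22],
    [0.15,0,-0.34],
    [0.15,0,-0.44],
    [0.15,0,-0.5],
    [0.15,0,-0.5]
  ],
  "angular": [
    [0,0,0],
    [0,0,0],
    [0,0,0],
    [0,0,0],
    [0,0,0],
    [0,0,0],
    [0,0,0],
    [0,0,0],
    [0,0,0]
  ],
  "gripper": [-1,-1,-1,-1,-1,-1,-1,-1,-1]
}}

```text
time: 7.15
tool_pos: [418.6, 325.1, 236.3]
ee_rot: [0.522, 3.09, 0.008]
ft_force: [0.5, 0.1, -0.7]
opening: 0.009
grasp_force: 0.0
```

```bash
python3 -c "
from h import *
from plant import eyes
plan([-15,0,232])
p=eyes.camera_params('scene');a=cv2.cvtColor(eyes.camera('scene'),cv2.COLOR_RGB2BGR);t=cv2.cvtColor(eyes.camera('top'),cv2.COLOR_RGB2BGR)
cv2.imwrite('pics/s2.png',np.hstack([cv2.resize(x,(400,560),interpolation=2) for x in (a[140:308,220:340],t[100:268,240:360])]))
f=3.333
print('crop',((proj(p,W(Q,[[60,-65,130],[-80,-65,130],[-80,65,130],[60,65,130],[0,140,46],[-15,0,104]]))-[220,140])*f).round().tolist())
p=eyes.camera_params('top');print('top',((proj(p,W(Q,[[0,140,46],[-15,0,104]]))-[240,100])*f).round()+[400,0])
"
```

```text
t 7.15 pos [418.6 325.1 236.3] press [  1.9 205.  236.3] j [ 0.45  0.21  1.57 -0.    1.35 -0.79] F [ 0.5  0.1 -0.7] open 0.009250697036715022
delta [-0.5122 -0.0447  0.0139] ang [0.0021 0.0021 0.0014]
crop [[57.0, 130.0], [265.0, 47.0], [371.0, 182.0], [152.0, 278.0], [318.0, 416.0], [222.0, 182.0]]
top [[509. 388.]
 [598. 177.]]
```

View pics/s2.png

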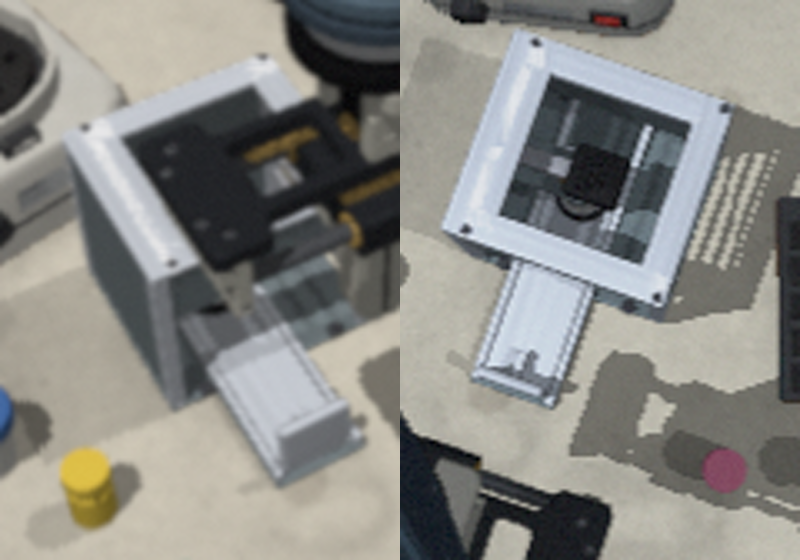

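The carriage is home: the push plate is at (515,392) in the right half, where the prediction put it. The nest ring and vial are under the paddle at (597,175), and the lever is up. Next I'll go over the window, staying high.

>>> {"api": "servo_tool", "payload": {
  "delta_pos": [
    [-0.1,-0.045,0],
    [-0.2,-0.045,0],
    [-0.3,-0.045,0],
    [-0.4,-0.045,0],
    [-0.48,-0.045,0],
    [-0.512,-0.045,0],
    [-0.512,-0.045,0],
    [-0.512,-0.045,0]
  ],
  "angular": [
    [0,0,0],
    [0,0,0],
    [0,0,0],
    [0,0,0],
    [0,0,0],
    [0,0,0],
    [0,0,0],
    [0,0,0]
  ],
  "gripper": [-1,-1,-1,-1,-1,-1,-1,-1]
}}

```text
time: 8.05
tool_pos: [603.1, 239.5, 230.4]
ee_rot: [-0.524, -3.094, 0.001]
ft_force: [0.2, 0.0, -0.4]
opening: 0.002
grasp_force: 0.0
```

```bash
python3 -c "
from h import *
from plant import eyes
plan([-15,0,125])
p=eyes.camera_params('wrist');print(proj(p,W(Q,[[30,-45,130],[-60,-45,130],[-60,45,130],[30,45,130],[-80,65,130],[60,65,130],[-15,0,104]])).round().tolist())
cv2.imwrite('pics/w2.png',cv2.cvtColor(eyes.camera('wrist'),cv2.COLOR_RGB2BGR))
"
```

```text
t 8.05 pos [603.1 239.5 230.4] press [-17.4   2.6 230.4] j [ 0.21  0.44  1.27  0.    1.44 -1.03] F [ 0.2  0.  -0.4] open 0.0024268111969173267
delta [-0.0072  0.0062  0.2636] ang [-0.0004 -0.0009  0.0012]
[[370.0, 255.0], [265.0, 254.0], [260.0, 149.0], [377.0, 149.0], [232.0, 122.0], [418.0, 123.0], [318.0, 195.0]]
```

View pics/w2.png

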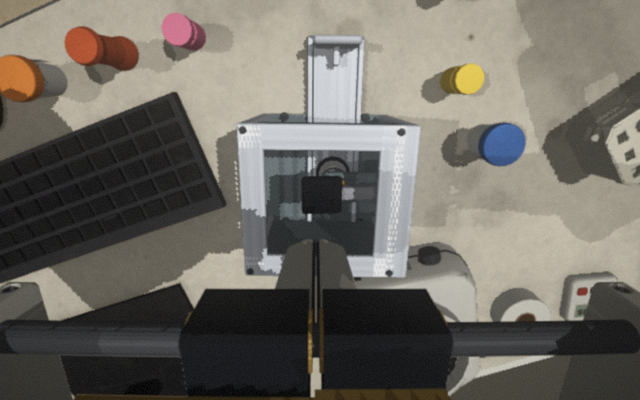

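The wrist view shows the window corners at (264,150) and (380,150) and the paddle centre at (322,195). That is about 3 mm further along press +x than predicted, so I'll correct for it and go down.

>>> {"api": "servo_tool", "payload": {
  "delta_pos": [
    [-0.007,0.012,0],
    [-0.007,0.012,0.05],
    [-0.007,0.012,0.11],
    [-0.007,0.012,0.16],
    [-0.007,0.012,0.2],
    [-0.007,0.012,0.23],
    [-0.007,0.012,0.255],
    [-0.007,0.012,0.263],
    [-0.007,0.012,0.263]
  ],
  "angular": [
    [0,0,0],
    [0,0,0],
    [0,0,0],
    [0,0,0],
    [0,0,0],
    [0,0,0],
    [0,0,0],
    [0,0,0],
    [0,0,0]
  ],
  "gripper": [-1,-1,-1,-1,-1,-1,-1,-1,-1]
}}

```text
time: 9.0
tool_pos: [608.7, 242.8, 126.6]
ee_rot: [-0.525, -3.097, 0.0]
ft_force: [0.1, 0.2, 0.1]
opening: 0.005
grasp_force: 0.0
```

```bash
python3 -c "
from h import *
plan([-12.5,0,96])
"
```

```text
t 9.0 pos [608.7 242.8 126.6] press [-12.4  -1.7 126.6] j [ 0.21  0.52  1.39 -0.    1.23 -1.03] F [0.1 0.2 0.1] open 0.004866548414997532
delta [ 0.0041 -0.0003  0.0764] ang [-0.     -0.0001  0.0012]
```

>>> {"api": "servo_tool", "payload": {
  "delta_pos": [
    [0.004,0,0.01],
    [0.004,0,0.02],
    [0.004,0,0.03],
    [0.004,0,0.04],
    [0.004,0,0.047],
    [0.004,0,0.054],
    [0.004,0,0.06],
    [0.004,0,0.066],
    [0.004,0,0.07]
  ],
  "angular": [
    [0,0,0],
    [0,0,0],
    [0,0,0],
    [0,0,0],
    [0,0,0],
    [0,0,0],
    [0,0,0],
    [0,0,0],
    [0,0,0]
  ],
  "gripper": [-1,-1,-1,-1,-1,-1,-1,-1,-1]
}}

```text
time: 9.9
tool_pos: [607.3, 242.4, 99.4]
ee_rot: [0.525, 3.097, -0.002]
ft_force: [-3.6, -5.3, 9.0]
opening: 0.008
grasp_force: 4.1
```

>>> {"api": "servo_tool", "payload": {
  "delta_pos": [
    [0,0,0.004],
    [0,0,0.006],
    [0,0,0.006]
  ],
  "angular": [
    [0,0,0],
    [0,0,0],
    [0,0,0]
  ],
  "gripper": [-1,-1,-1]
}}

```text
time: 10.2
tool_pos: [607.3, 242.4, 97.1]
ee_rot: [0.525, 3.097, -0.002]
ft_force: [-2.9, -4.7, 7.1]
opening: 0.007
grasp_force: 3.9
```

>>> {"api": "servo_tool", "payload": {
  "delta_pos": [
    [0,0,0.003],
    [0,0,0.005],
    [0,0,0.005]
  ],
  "angular": [
    [0,0,0],
    [0,0,0],
    [0,0,0]
  ],
  "gripper": [-1,-1,-1]
}}

```text
time: 10.5
tool_pos: [607.3, 242.3, 96.2]
ee_rot: [0.525, 3.097, -0.002]
ft_force: [-5.1, -5.8, 12.0]
opening: 0.006
grasp_force: 6.9
```

>>> {"api": "servo_tool", "payload": {
  "delta_pos": [
    [0,0,0.003],
    [0,0,0.005],
    [0,0,0.005]
  ],
  "angular": [
    [0,0,0],
    [0,0,0],
    [0,0,0]
  ],
  "gripper": [-1,-1,-1]
}}

```text
time: 10.8
tool_pos: [607.4, 242.3, 95.7]
ee_rot: [0.524, 3.096, -0.002]
ft_force: [-8.1, -6.4, 21.0]
opening: 0.002
grasp_force: 11.0
```

>>> {"api": "servo_tool", "payload": {
  "delta_pos": [
    [0,0,0.003],
    [0,0,0.003],
    [0,0,0.003]
  ],
  "angular": [
    [0,0,0],
    [0,0,0],
    [0,0,0]
  ],
  "gripper": [-1,-1,-1]
}}

```text
time: 11.1
tool_pos: [607.4, 242.3, 95.5]
ee_rot: [0.524, 3.095, -0.001]
ft_force: [-10.3, -6.9, 25.5]
opening: 0.005
grasp_force: 13.5
```

>>> {"api": "servo_tool", "payload": {
  "delta_pos": [
    [0,0,-0.01],
    [0,0,-0.03],
    [0,0,-0.05],
    [0,0,-0.07],
    [0,0,-0.12],
    [0,0,-0.2],
    [0,0,-0.28],
    [0,0,-0.34],
    [0,0,-0.34]
  ],
  "angular": [
    [0,0,0],
    [0,0,0],
    [0,0,0],
    [0,0,0],
    [0,0,0],
    [0,0,0],
    [0,0,0],
    [0,0,0],
    [0,0,0]
  ],
  "gripper": [-1,-1,-1,-1,-1,-1,-1,-1,-1]
}}

```text
time: 12.0
tool_pos: [609.3, 244.0, 231.3]
ee_rot: [0.523, 3.091, 0.005]
ft_force: [0.9, 0.5, 0.5]
opening: 0.008
grasp_force: 0.0
```

```bash
python3 -c "
from h import *
from plant import eyes
plan([-15,0,232])
cv2.imwrite('pics/w3.png',cv2.cvtColor(eyes.camera('wrist'),cv2.COLOR_RGB2BGR))
"
```

```text
t 12.0 pos [609.3 244.  231.3] press [-11.1  -1.8 231.3] j [ 0.21  0.44  1.26  0.    1.44 -1.02] F [0.9 0.5 0.5] open 0.007619048371073469
delta [ 0.0045 -0.0097 -0.0018] ang [0.0013 0.0019 0.0012]
```

View pics/w3.png

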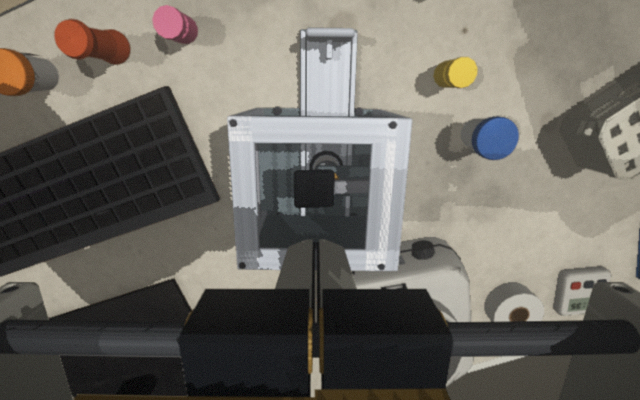

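The lever is back up: the paddle at (314,188) has the same apparent size as before. The carriage is still home, the bystanders are where they were, and the arm is clear of everything. Handing in.

```bash
python3 -c "
from plant import workorder
print(workorder.close_job())"
```

```text
the job is handed in; nothing more can be done
None
```

I handed the job in at about 12 s, though no verdict came back: the carriage was pushed home against its stop, the lever was pressed to its hard stop to seat the cap, and it came back up with the arm clear; I couldn't see the cap itself.

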